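# Set the ratchet jig to the storage bin

## Task

Set the sizing jig to the blue bin: with the red-handled pawl down on the ratchet wheel, turn the black knob clockwise click by click until you feel the spring shoe press the bin against the end plate, firmly but without crushing it (about 10 to 25 N). Then swing the red pawl handle over so that it stays clear, turn the knob back until the shoe stands 3 to 11 mm clear of the bin (one or two clicks), and swing the pawl back down onto the wheel so the setting is kept. Never force the wheel back against the pawl, and leave the bin and the other things alone.

Things in the scene. Friction and masses are not known exactly. Their poses are not given: they have to be found in the camera images.
- jig: Fixed aluminium jig; origin on the worktop under the knob's vertical axis. x points across it (away from the robot at yaw 0), y along the shoe's run towards bin and end plate. Its 8 mm base plate reaches from y = -120 to +270 and x = -68 to +68 mm. The ratchet wheel (108 mm across, 20 brass teeth on its top face) lies 23 to 37 mm above the worktop.
- knob_grip (a point): Point on the vertical axis of the round black knob (44 mm across, from 102 to 142 mm above the worktop, on a 26 mm column), 124 mm above the worktop, where to grip it. The pawl stands on the jig's +x side: when clear, its toe is 36 to 52 mm from the axis and reaches 98 mm high; its red ball is 90 mm from the axis, at most 114 mm high.
- ratchet_wheel (a joint): Angle of knob and wheel, rad, grows clockwise seen from above; ends at -0.1 and 3.6. One tooth (click) is 0.314 rad and drives the shoe 5.0 mm along the jig's +y. Friction 0.04 N m, drag 0.08 N m per rad/s; each newton on the shoe adds 0.016 N m, borne by the pawl just after a click. Pawl down: turns only clockwise. Pawl up: turns both ways and stays where left (a pressed shoe first drives it back).
- pawl (a joint): Angle of the pawl about its shaft (along jig x at y = +20 mm, height 54 mm, on posts 56 mm high at x = 71 and 108 mm), rad: about 0 with the toe down between teeth, up to 0.17 riding over a tooth, 1.20 fully clear. Below about 0.6 it falls onto the wheel by its own weight, above about 0.75 it falls clear and stays. Needs under 5 N at the handle.
- pawl_ball (a point): Centre of the red ball (20 mm) on the pawl's 50 mm handle stem (8 mm thick), at jig x = 90 mm. Pawl down: it leans to -y, at jig y = -9 mm, height 95 mm; swung clear: at y = +48 mm, height 95 mm. It can simply be pushed along jig +y (to free) or -y (to drop) by a fingertip 80 to 95 mm high, past upright (y = +20 mm, height 104 mm).
- shoe: Spring-loaded rubber-faced shoe (64 mm wide, 44 mm tall) on the blue carriage; origin in the centre of its face, which looks along the jig's +y (axes as the jig's). It gives 1 mm per 3 N, by 11 mm at most, then is hard.
- blue_bin: Loose blue plastic bin, lid fixed, 70 mm along the jig's y, 124 mm across, 86 mm tall, about 0.16 kg, standing on the base plate with play on both sides; origin under its centre. The shoe pushes it (under 2 N) until it meets the upright end plate, whose place is not reported: its face stands anywhere from jig y = 182 to 200 mm, so it must be felt.
- bin_mid (a point): Centre of the blue bin, half-way up. Its sides stand 34 mm from it towards shoe and end plate.
- jar_pink: Glass jar with pink pigment, 53 mm across, 98 mm tall; bystander, origin in the centre of its underside
- jar_blue: Glass jar with blue pigment, 53 mm across, 96 mm tall; bystander, origin in the centre of its underside
- tin_cup: Grey tin cup, 65 mm across, 59 mm tall; bystander, origin in the centre of its underside
- ink_bottle: Small dark ink jar with black cap, 42 mm across, 88 mm tall; bystander, origin in the centre of its underside
- spool: Spool of red thread, 31 mm across, 43 mm tall; bystander, origin in the centre of its underside
- water_glass: Water glass, 63 mm across, 84 mm tall; bystander, origin in the centre of its underside
- tape: Roll of tan tape, 69 mm across, 24 mm tall; bystander, origin in the centre of its underside

How it is judged:
On the way, in this order (a step that is already met when the one before it is completed fails the run):
1. with the pawl down, the shoe presses the bin home with more than 8 N (contact force between shoe and blue_bin above 8 N and value of joint pawl below 0.3 rad), for 0.2 s.
2. the pawl is swung clear and stays there (value of joint pawl above 1 rad), for 0.2 s.
3. with the pawl clear, the wheel is turned back until the shoe stands off the bin (value of joint pawl above 1 rad and y of bin_mid in the frame of shoe above 0.0355 m), for 0.2 s.
At the end, for the whole second after the job is handed in: The shoe's face stands clear of the bin's near side by 2 to 12 mm (measured along the jig), the pawl is down on the wheel (under 0.22 rad), the bin stands upright (within 0.1 rad) and wheel and bin are at rest (y of bin_mid in the frame of shoe between 0.036 and 0.046 m and value of joint pawl below 0.22 rad and angle between blue_bin's own z axis and vertical below 0.1 rad and velocity of joint ratchet_wheel between -0.05 and 0.05 rad/s and linear speed of blue_bin below 0.02 m/s); the robot touches nothing.
It fails at once if the bin is crushed: the shoe presses it with more than 30 N (contact force between shoe and blue_bin above 30 N).
It fails at once if the wheel is forced back against the pawl (more than 30 N between them) (contact force between pawl and ratchet_wheel above 30 N).
It fails at once if the robot touches the bin with more than 2 N (contact force between any of the arm, the fingers and blue_bin above 2 N).
It fails at once if a bystander is shoved by more than 20 mm (distance of any of jar_pink, jar_blue, tin_cup, ink_bottle, spool, water_glass, tape from where it was at the start of the episode above 0.02 m).
It also fails if it takes over 72 s, if anything falls off the work surface, if the arm or the gripper's body presses on something with over 40 N, if the wrist force passes 120 N, or if a joint passes its speed limit or range.

## Robot

A 6-joint arm with a two-finger parallel gripper is mounted at the origin on a cart in front of the work surface, level with it; the furniture and walls round the work are solid. World frame = base frame: x ahead of the robot, y to its left, z up, the work surface at z = 0. Lengths are in m, angles in rad, forces in N, time in s.
With the tool pointing down it reaches from about 0.425 to 0.95 m from the base axis. Payload 3.5 kg.
Tool frame: the origin (TCP) lies on the centre line of the jaws, within the pads' length; the fingertips stand 11 mm ahead of it and the grasp point (between the pads) lies 8 mm behind it; z points along the fingers, y is the line along which they close (so a half turn about z gives the same grasp; the last joint's range is limited). The gripper opens to 85 mm and grips with 20 to 120 N. Pads are 22 mm wide; open, the fingers measure 114 mm over their backs; the gripper's body (76 mm by 85 mm) begins 54 mm behind the grasp point. The pads swing forward as they close: fully open they stand 13 mm farther back than shut.
Start: joints at [1.129, 0.286, 1.577, -0, 1.279, -0.15], TCP at [0.194, 0.646, 0.242] pointing down, gripper open.
Joint ranges: [-2.77, 2.77], [-0.9, 2.22], [0.21, 2.48], [-1.53, 4.67], [0.24, 2.81], [-2.84, 2.84]. Speed limits (rad/s): [2.79, 2.79, 3.14, 3.14, 3.14, 3.14].

## Interface

Orientations are given as a unit quaternion [x, y, z, w].
In Python, from plant import ctrl gives the robot as it stands.
- The arm moves only by the tool step_arm, never from a script. Its argument "motion" is a list of rows, each an object with "offset": the shift along the tool's x, y, z in m, a list of three; "twist": the turn about the tool's z in degrees. A call has 1 to 12 rows; each row is the pose to reach, as a shift and turn from the pose commanded when the call began, along the tool's axes at that moment; what a row does not reach only later rows make up. A row lasts 1/10 s, in which the tool goes at most 50 mm and 8.59 degrees, less where a joint would pass 70% of its speed; a pose out of reach is approached as far as the arm can. A call with a gripper value outside its range is refused whole. "gripper" is the finger opening in m, from 0 to 0.0854, set as the call begins (left out, the last holds). The fingers move at their own pace and stop on an object; "grip_force" is the grip in N (left out, the last holds). Time passes only in rows, so rows that repeat a pose let the fingers close. It gives the time, the measured TCP pose, the force, the opening and the grip force at its end, in the units of the state.
- ctrl.get_state(): the state, without advancing time (a new reading comes with each control period).
- ctrl.read_camera(name): name is "side" or "top"; returns the picture (384x512x3 uint8, blue, green, red); there is no depth.
- ctrl.calibration(name): a dict with "fx", "fy", "cx", "cy" (pixels), "cam_to_world" (4x4, takes a point from camera to world coordinates). Camera axes: x right, y up, looking along -z (the intrinsics and any distortion apply to the point x, -y, -z); pixel columns grow to the right and rows downward; lengths in m; the calibration is good to about 2 mm. A picture is of the moment at which its call begins. calibration takes no time and is no camera call.
- ctrl.sign_off(): hands the job in; it is judged then, once.
The state is a dict: "time": time; "qpos": joint angles; "dq": joint speeds; "joint_efforts": joint torques, N m; "eef_pos": TCP position; "tcp_rot": TCP orientation; "contact_force": force on the tool from outside, world axes, zero at the start; "wrist_torque": the same for the moment, N m; "opening": opening from 0.0 (shut) to 1.0 (fully open); "finger_force": force on a finger pad.
Only numpy, scipy, OpenCV 4.12 (cv2) and the standard library are available. Lean on these libraries where they do the work, as an engineer would, in place of code of your own. Each camera call takes 0.05 s, during which the arm holds its last target. There are 200 camera calls.

## Working session

There is one attempt and no reset: what is moved stays moved. The work goes in short steps, Python scripts to look and compute and a tool call to move; the robot and the scene stay as the last step left them, time stands still between calls to the robot, and variables do not carry over. Pictures are saved under pics/ and viewed, at most 10 in all, crops included, and the job is handed in when it is done.

Besides the shell and the picture viewer there is one more tool, called after ">>>" as a command line: name --argument value ..., lists and objects as JSON in quotes. step_arm: Moves the arm, as the interface text tells. Its arguments: {"type":"object","properties":{"motion":{"type":"array"},"gripper":{"type":"number"},"grip_force":{"type":"number"}},"required":["motion"]}

```bash
mkdir -p pics; python3 - <<'E'
from plant import ctrl
import cv2,numpy as np
for n in("top","side"):
    cv2.imwrite(f"pics/{n}0.png",ctrl.read_camera(n)); c=ctrl.calibration(n)
    print(n,c["fx"],c["fy"],c["cx"],c["cy"],np.round(c["cam_to_world"],3).tolist(),[k for k in c])
s=ctrl.get_state();print({k:np.round(v,3).tolist() for k,v in s.items()})
E
```

```text
top 435.30548397369313 435.30548397369313 254.91413338841048 195.15704385894975 [[0.016, 0.992, -0.126, 0.325], [-1.0, 0.017, 0.002, -0.138], [0.004, 0.126, 0.992, 1.596], [0.0, 0.0, 0.0, 1.0]] ['fx', 'fy', 'cx', 'cy', 'cam_to_world']
side 436.2159438640807 436.2159438640807 252.97000471440776 182.25087401039062 [[0.845, 0.227, -0.485, -0.052], [-0.535, 0.33, -0.778, -1.099], [-0.017, 0.916, 0.4, 0.577], [0.0, 0.0, 0.0, 1.0]] ['fx', 'fy', 'cx', 'cy', 'cam_to_world']
{'time': 0.1, 'qpos': [1.129, 0.287, 1.578, 0.0, 1.279, -0.15], 'dq': [0.002, -0.001, -0.005, 0.0, -0.001, 0.0], 'joint_efforts': [0.0, -40.729, -29.37, -0.0, 0.003, -0.0], 'eef_pos': [0.194, 0.646, 0.241], 'tcp_rot': [0.145, 0.989, -0.001, -0.0], 'contact_force': [0.249, 0.516, -0.379], 'wrist_torque': [-0.025, -0.023, 0.01], 'finger_force': 0.0, 'opening': 1.0}
```

View pics/top0.png

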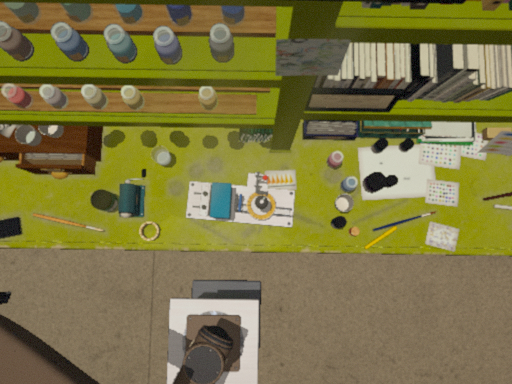

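View pics/side0.png

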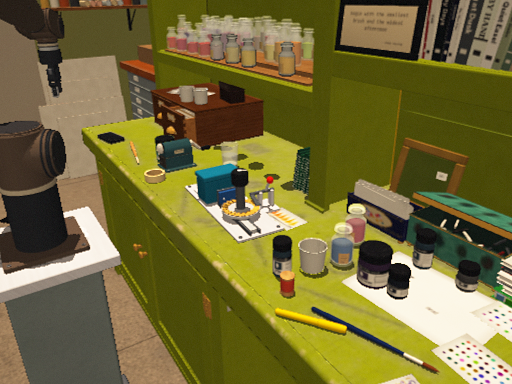

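The top view shows the knob at about (262,202), the bin at (221,200) and the red ball near (265,180). Next I'll enlarge and measure.

```bash
cat > h.py <<'E'
from plant import ctrl
import cv2,numpy as np
def ray(n,u,v):
    c=ctrl.calibration(n);M=np.array(c["cam_to_world"])
    d=M[:3,:3]@np.array([(u-c["cx"])/c["fx"],-(v-c["cy"])/c["fy"],-1.]);return M[:3,3],d
def onz(n,u,v,z):
    o,d=ray(n,u,v);return (o+d*(z-o[2])/d[2])
def tri(a,b):
    A=np.zeros((3,3));r=np.zeros(3)
    for o,d in(a,b):
        d=d/np.linalg.norm(d);P=np.eye(3)-np.outer(d,d);A+=P;r+=P@o
    return np.linalg.solve(A,r)
def crop(n,x0,y0,x1,y1,k,f):
    im=ctrl.read_camera(n);cv2.imwrite(f,cv2.resize(im[y0:y1,x0:x1],None,fx=k,fy=k,interpolation=cv2.INTER_CUBIC));return im
E
python3 - <<'E'
from h import *
t=cv2.resize(cv2.imread("pics/top0.png")[165:240,175:305],None,fx=6,fy=6,interpolation=cv2.INTER_CUBIC)
cv2.imwrite("pics/tc.png",t)
s=cv2.resize(cv2.imread("pics/side0.png")[150:245,180:310],None,fx=6,fy=6,interpolation=cv2.INTER_CUBIC)
cv2.imwrite("pics/sc.png",s)
E
```

```text
(no output)
```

View pics/tc.png

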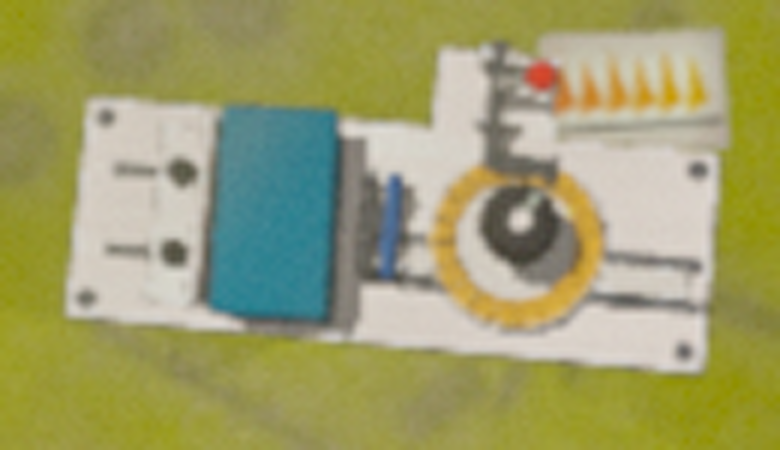

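View pics/sc.png

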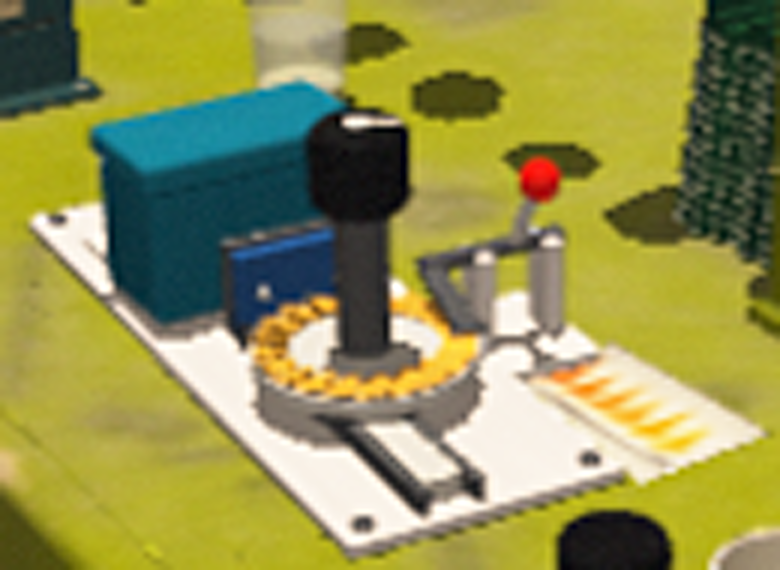

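```bash
python3 - <<'E'
from h import *
T=lambda x,y,z:onz("top",175+x/6-.5+1/12,165+y/6-.5+1/12,z)
S=lambda x,y:ray("side",180+x/6-.42,150+y/6-.42)
R=lambda x,y:ray("top",175+x/6-.42,165+y/6-.42)
TL,BL,TR,BR=[T(*p,.008) for p in((88,98),(65,318),(718,148),(703,372))]
e=(TL+BL-TR-BR)/2;L=np.linalg.norm(e);yaw=np.arctan2(-e[0],e[1])
print("len",L,"yaw",yaw)
ey=np.array([-np.sin(yaw),np.cos(yaw)]);ex=np.array([np.cos(yaw),np.sin(yaw)])
m=(TL+BL+TR+BR)[:2]/4; org=m-ey*.075
print("width",np.linalg.norm((TL-BL)),np.linalg.norm(TR-BR),"org plate",org)
print("knob",T(520,222,.142),"wheel",T(517,245,.037),"tri knob",tri(R(520,222),S(359,130)))
b=tri(R(541,75),S(540,180));print("ball tri",b,"ball z.095",T(541,75,.095))
j=lambda p:(np.round(((p[:2]-org)@ex,(p[:2]-org)@ey),4))
for n,p in(("knob",T(520,222,.142)),("wheel",T(517,245,.037)),("ball",T(541,75,.095)),("binTL",T(222,105,.094)),("binTR",T(337,110,.094)),("binBL",T(208,310,.094)),("binBR",T(327,320,.094)),("shoe TL",T(388,175,.06)),("shoeTR",T(402,175,.06)),("shoeBL",T(380,275,.06))):print(n,j(p))
E
```

```text
len 0.3889458389366233 yaw -0.06552242545253606
width 0.1359995771773096 0.13784870692615958 org plate [ 0.49101058 -0.16310565]
knob [ 0.48910288 -0.16329708  0.142     ] wheel [ 0.48703334 -0.16350389  0.037     ] tri knob [ 0.48944663 -0.16328664  0.13783802]
ball tri [ 0.57994781 -0.17466294  0.09565717] ball z.095 [ 0.58075283 -0.17509469  0.095     ]
knob [-0.0019 -0.0003]
wheel [-0.0039 -0.0007]
ball [ 0.0903 -0.0061]
binTL [0.0576 0.1774]
binTR [0.0602 0.1105]
binBL [-0.062   0.1742]
binBR [-0.0622  0.1054]
shoe TL [0.029  0.0791]
shoeTR [0.0296 0.0709]
shoeBL [-0.0307  0.0787]
```

Jig origin comes out near (0.490, -0.163), yaw -0.066. Moving over the knob now, by way of a point in front.

>>> step_arm --motion '[{"offset": [-0.345,-0.258,0]},{"offset": [-0.345,-0.258,0]},{"offset": [-0.345,-0.258,0]},{"offset": [-0.345,-0.258,0]},{"offset": [-0.345,-0.258,0]},{"offset": [-0.345,-0.258,0]},{"offset": [-0.345,-0.258,0]},{"offset": [-0.345,-0.258,0]},{"offset": [-0.345,-0.258,0]},{"offset": [-0.345,-0.258,0]}]' --gripper 0.085 --grip_force 60

```text
invalid input at $.motion[0]: expected keys offset, twist
```

>>> step_arm --motion '[{"offset": [-0.171,-0.4325,0]},{"offset": [-0.171,-0.4325,0]},{"offset": [-0.171,-0.4325,0]},{"offset": [-0.171,-0.4325,0]},{"offset": [-0.171,-0.4325,0]},{"offset": [-0.171,-0.4325,0]},{"offset": [-0.171,-0.4325,0]},{"offset": [-0.171,-0.4325,0]},{"offset": [-0.171,-0.4325,0]},{"offset": [-0.171,-0.4325,0]},{"offset": [-0.171,-0.4325,0]},{"offset": [-0.171,-0.4325,0]}]'

```text
invalid input at $.motion[0]: expected keys offset, twist
```

```bash
python3 - <<'E'
from h import *
s=ctrl.get_state();print({k:np.round(v,4).tolist() for k,v in s.items()})
crop("side",180,100,310,245,5,"pics/s1.png")
E
```

```text
{'time': 0.1, 'qpos': [1.129, 0.2871, 1.5781, 0.0, 1.2786, -0.15], 'dq': [0.0019, -0.0009, -0.0046, 0.0001, -0.0013, 0.0004], 'joint_efforts': [0.0004, -40.7294, -29.37, -0.0001, 0.0034, -0.0], 'eef_pos': [0.1939, 0.6459, 0.241], 'tcp_rot': [0.1454, 0.9894, -0.001, -0.0003], 'contact_force': [0.2489, 0.516, -0.3787], 'wrist_torque': [-0.0246, -0.023, 0.0095], 'finger_force': 0.0, 'opening': 0.9999}
```

View pics/s1.png

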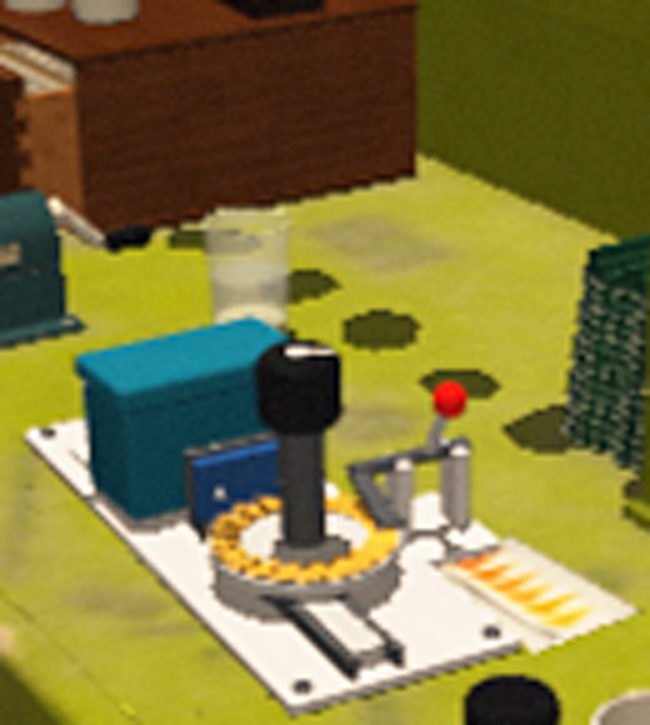

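The arm has not moved: the moves were refused because each row needs a twist key. Sending them again.

>>> step_arm --motion '[{"offset": [-0.345,-0.258,0],"twist": 0},{"offset": [-0.345,-0.258,0],"twist": 0},{"offset": [-0.345,-0.258,0],"twist": 0},{"offset": [-0.345,-0.258,0],"twist": 0},{"offset": [-0.345,-0.258,0],"twist": 0},{"offset": [-0.345,-0.258,0],"twist": 0},{"offset": [-0.345,-0.258,0],"twist": 0},{"offset": [-0.345,-0.258,0],"twist": 0},{"offset": [-0.345,-0.258,0],"twist": 0},{"offset": [-0.345,-0.258,0],"twist": 0}]' --gripper 0.085 --grip_force 60

```text
time: 1.15
eef_pos: [0.4523, 0.2971, 0.2421]
tcp_rot: [0.148, 0.989, -0.0, 0.0]
contact_force: [0.7, 1.4, 0.3]
opening: 0.994
finger_force: 0.0
```

>>> step_arm --motion '[{"offset": [-0.171,-0.4325,0],"twist": 0},{"offset": [-0.171,-0.4325,0],"twist": 0},{"offset": [-0.171,-0.4325,0],"twist": 0},{"offset": [-0.171,-0.4325,0],"twist": 0},{"offset": [-0.171,-0.4325,0],"twist": 0},{"offset": [-0.171,-0.4325,0],"twist": 0},{"offset": [-0.171,-0.4325,0],"twist": 0},{"offset": [-0.171,-0.4325,0],"twist": 0},{"offset": [-0.171,-0.4325,0],"twist": 0},{"offset": [-0.171,-0.4325,0],"twist": 0},{"offset": [-0.171,-0.4325,0],"twist": 0},{"offset": [-0.171,-0.4325,0],"twist": 0}]'

```text
time: 2.35
eef_pos: [0.4896, -0.162, 0.2419]
tcp_rot: [0.145, 0.989, 0.001, -0.0]
contact_force: [0.8, 0.0, 0.4]
opening: 0.998
finger_force: 0.0
```

```bash
python3 - <<'E'
from h import *
s=ctrl.get_state();print({k:np.round(v,4).tolist() for k,v in s.items()})
crop("side",180,100,310,245,5,"pics/s2.png")
E
```

```text
{'time': 2.35, 'qpos': [-0.5168, -0.0679, 1.9632, 0.0009, 1.2477, -1.7966], 'dq': [0.0211, -0.0123, 0.0081, -0.0015, -0.0024, -0.0017], 'joint_efforts': [-0.8364, -25.954, -29.2678, -0.032, -0.0221, -0.0019], 'eef_pos': [0.4896, -0.162, 0.2419], 'tcp_rot': [0.1451, 0.9894, 0.0006, -0.0005], 'contact_force': [0.7502, 0.0217, 0.3895], 'wrist_torque': [-0.0403, 0.0634, -0.0193], 'finger_force': 0.0, 'opening': 0.9982}
```

View pics/s2.png

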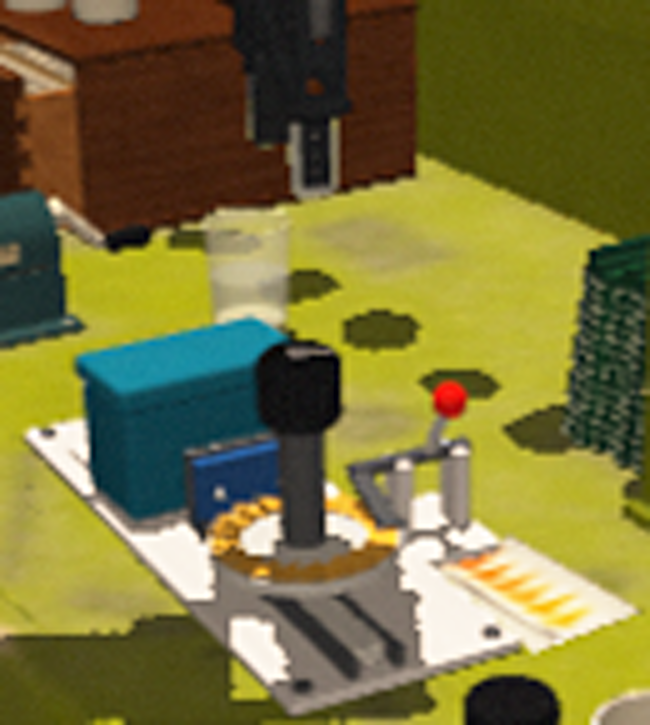

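The open gripper stands straight above the knob, which is at about (300,380) in the crop. Lowering and gripping.

>>> step_arm --motion '[{"offset": [0,0,0.04],"twist": 0},{"offset": [0,0,0.08],"twist": 0},{"offset": [0,0,0.105],"twist": 0},{"offset": [0,0,0.125],"twist": 0},{"offset": [0,0,0.125],"twist": 0}]'

```text
time: 2.9
eef_pos: [0.4875, -0.16, 0.114]
tcp_rot: [0.144, 0.99, 0.002, -0.003]
contact_force: [-0.3, -0.8, -0.7]
opening: 0.995
finger_force: 0.0
```

>>> step_arm --motion '[{"offset": [0,0,0],"twist": 0},{"offset": [0,0,0],"twist": 0},{"offset": [0,0,0],"twist": 0},{"offset": [0,0,0],"twist": 0},{"offset": [0,0,0],"twist": 0},{"offset": [0,0,0],"twist": 0},{"offset": [0,0,0],"twist": 0},{"offset": [0,0,0],"twist": 0}]' --gripper 0.03 --grip_force 50

```text
time: 3.7
eef_pos: [0.4909, -0.1631, 0.1195]
tcp_rot: [0.146, 0.989, 0.0, 0.001]
contact_force: [-0.4, 3.4, 6.4]
opening: 0.501
finger_force: 51.0
```

```bash
cat > st.py <<'E'
from h import *
s=ctrl.get_state();q=s["tcp_rot"]
print("t",s["time"],"p",np.round(s["eef_pos"],4),"yaw",round(float(np.degrees(2*np.arctan2(q[0],q[1]))),2),"q6",round(s["qpos"][5],3),"F",np.round(s["contact_force"],1),"T",np.round(s["wrist_torque"],3),"op",round(s["opening"]*85.4,1),"ff",s["finger_force"])
E
python3 st.py
```

```text
t 3.7 p [ 0.4909 -0.1631  0.1195] yaw 16.74 q6 -1.798 F [-0.4  3.4  6.4] T [0.638 0.073 0.033] op 42.8 ff 50.950234432239085
```

Gripped and well centred. Turning the first 5 clicks (free run).

>>> step_arm --motion '[{"offset": [0,0,0],"twist": 5},{"offset": [0,0,0],"twist": 13},{"offset": [0,0,0],"twist": 21},{"offset": [0,0,0],"twist": 29},{"offset": [0,0,0],"twist": 37},{"offset": [0,0,0],"twist": 45},{"offset": [0,0,0],"twist": 53},{"offset": [0,0,0],"twist": 61},{"offset": [0,0,0],"twist": 69},{"offset": [0,0,0],"twist": 77},{"offset": [0,0,0],"twist": 85},{"offset": [0,0,0],"twist": 92}]'

```text
time: 4.9
eef_pos: [0.489, -0.1641, 0.1194]
tcp_rot: [0.814, 0.581, -0.002, -0.0]
contact_force: [-8.7, 0.9, 9.7]
opening: 0.504
finger_force: 51.2
```

>>> step_arm --motion '[{"offset": [0,0,0],"twist": 0},{"offset": [0,0,0],"twist": 0},{"offset": [0,0,0],"twist": 0}]'

```text
time: 5.2
eef_pos: [0.489, -0.1642, 0.1195]
tcp_rot: [0.812, 0.583, -0.002, -0.0]
contact_force: [-7.9, 0.5, 8.5]
opening: 0.501
finger_force: 51.3
```

```bash
python3 st.py; python3 - <<'E'
from h import *
crop("top",175,165,305,240,6,"pics/t2.png")
E
```

```text
t 5.2 p [ 0.489  -0.1642  0.1195] yaw 108.65 q6 -0.192 F [-7.9  0.5  8.5] T [-0.047  0.963  0.091] op 42.8 ff 51.27309106173925
```

View pics/t2.png

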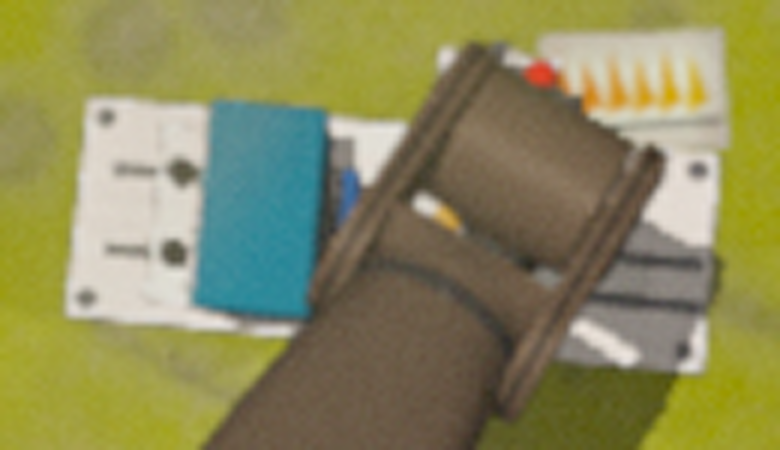

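The bin has shifted about 6 mm towards the end plate (right edge 337→327 px), so the shoe is pushing it. From here I go one click at a time, reading the torque.

>>> step_arm --motion '[{"offset": [0,0,0],"twist": 3},{"offset": [0,0,0],"twist": 6},{"offset": [0,0,0],"twist": 9}]'

```text
time: 5.55
eef_pos: [0.4888, -0.1641, 0.1195]
tcp_rot: [0.856, 0.517, -0.002, -0.0]
contact_force: [-9.0, 0.7, 11.1]
opening: 0.504
finger_force: 51.2
```

```bash
python3 st.py
```

```text
t 5.55 p [ 0.4888 -0.1641  0.1195] yaw 117.69 q6 -0.034 F [-9.   0.7 11.1] T [0.045 1.147 0.376] op 43.0 ff 51.22372825979255
```

>>> step_arm --motion '[{"offset": [0,0,0],"twist": 3},{"offset": [0,0,0],"twist": 6},{"offset": [0,0,0],"twist": 9}]'

```text
time: 5.85
eef_pos: [0.4886, -0.1639, 0.1194]
tcp_rot: [0.894, 0.449, -0.002, -0.0]
contact_force: [-8.9, 0.9, 11.9]
opening: 0.496
finger_force: 51.2
```

```bash
python3 st.py
```

```text
t 5.85 p [ 0.4886 -0.1639  0.1194] yaw 126.64 q6 0.123 F [-8.9  0.9 11.9] T [0.095 1.212 0.473] op 42.3 ff 51.213867869228125
```

>>> step_arm --motion '[{"offset": [0,0,0],"twist": 0},{"offset": [0,0,0],"twist": 0},{"offset": [0,0,0],"twist": 0}]'

```text
time: 6.15
eef_pos: [0.4886, -0.1639, 0.1195]
tcp_rot: [0.893, 0.45, -0.002, -0.0]
contact_force: [-9.7, 1.1, 10.8]
opening: 0.498
finger_force: 51.3
```

```bash
python3 st.py; python3 - <<'E'
from h import *
now=ctrl.read_camera("top");cv2.imwrite("pics/t3.png",now)
a=cv2.imread("pics/top0.png")
b=cv2.resize(cv2.imread("pics/t2.png"),(130,75),interpolation=cv2.INTER_AREA)
# teal lid columns in rows 185..212: sub-pixel edges from saturation-like signal R channel
def ed(im):
    r=im[185:212,200:235].astype(float); s=(r[...,0]-r[...,2]) # B-R
    w=np.clip((s-20)/80,0,1); return np.round([w.sum(1).mean(), (w*np.arange(200,235)).sum()/w.sum()],2)
f=np.zeros_like(a);f[165:240,175:305]=b
print(ed(a),ed(f),ed(now))
def px(c):return onz("top",c,199,.094)
print([np.round(px(ed(i)[1]),4)[1] for i in(a,f,now)])
E
```

```text
t 6.15 p [ 0.4886 -0.1639  0.1195] yaw 126.56 q6 0.121 F [-9.7  1.1 10.8] T [0.045 1.229 0.299] op 42.6 ff 51.288138090167195
[ 14.69 220.97] [ 15.87 219.17] [ 16.01 219.2 ]
[np.float64(-0.0241), np.float64(-0.0179), np.float64(-0.018)]
```

The bin has stopped, so it is home. The torque difference suggests about 18 N at click 6, and another click would crush it. I'll ease back 2° to check that the pawl takes the load.

>>> step_arm --motion '[{"offset": [0,0,0],"twist": -0.5},{"offset": [0,0,0],"twist": -1},{"offset": [0,0,0],"twist": -1}]'

```text
time: 6.5
eef_pos: [0.4886, -0.164, 0.1194]
tcp_rot: [0.889, 0.458, -0.002, -0.0]
contact_force: [-9.0, 0.6, 9.9]
opening: 0.501
finger_force: 51.3
```

```bash
python3 st.py
```

```text
t 6.5 p [ 0.4886 -0.164   0.1194] yaw 125.54 q6 0.103 F [-9.   0.6  9.9] T [0.057 1.177 0.325] op 42.8 ff 51.25042761093937
```

>>> step_arm --motion '[{"offset": [0,0,0],"twist": -0.5},{"offset": [0,0,0],"twist": -1},{"offset": [0,0,0],"twist": -1}]'

```text
time: 6.8
eef_pos: [0.4886, -0.164, 0.1194]
tcp_rot: [0.885, 0.465, -0.002, -0.0]
contact_force: [-9.3, 0.8, 10.6]
opening: 0.502
finger_force: 51.3
```

```bash
python3 st.py
```

```text
t 6.8 p [ 0.4886 -0.164   0.1194] yaw 124.57 q6 0.086 F [-9.3  0.8 10.6] T [0.008 1.206 0.265] op 42.9 ff 51.29517559194937
```

>>> step_arm --motion '[{"offset": [0,0,0],"twist": -0.5},{"offset": [0,0,0],"twist": -1.5},{"offset": [0,0,0],"twist": -1.5}]'

```text
time: 7.1
eef_pos: [0.4886, -0.164, 0.1194]
tcp_rot: [0.88, 0.476, -0.002, -0.0]
contact_force: [-9.1, 0.8, 11.1]
opening: 0.498
finger_force: 51.5
```

```bash
python3 st.py
```

```text
t 7.1 p [ 0.4886 -0.164   0.1194] yaw 123.18 q6 0.061 F [-9.1  0.8 11.1] T [-0.03   1.151 -0.063] op 42.5 ff 51.47307710722089
```

>>> step_arm --motion '[{"offset": [0,0,0],"twist": -0.5},{"offset": [0,0,0],"twist": -1.5},{"offset": [0,0,0],"twist": -1.5}]'

```text
time: 7.4
eef_pos: [0.4887, -0.1641, 0.1194]
tcp_rot: [0.874, 0.486, -0.002, -0.0]
contact_force: [-8.1, 0.1, 10.5]
opening: 0.501
finger_force: 51.7
```

```bash
python3 st.py
```

```text
t 7.4 p [ 0.4887 -0.1641  0.1194] yaw 121.85 q6 0.037 F [-8.1  0.1 10.5] T [-0.05   1.2   -0.591] op 42.8 ff 51.73686656286009
```

The pawl is engaged at a yaw of about 123.4°, and the last bit already pushed against it (-0.59 N m). Relieving that at once.

>>> step_arm --motion '[{"offset": [0,0,0],"twist": 1.3},{"offset": [0,0,0],"twist": 1.3},{"offset": [0,0,0],"twist": 1.3}]'

```text
time: 7.7
eef_pos: [0.4887, -0.1641, 0.1194]
tcp_rot: [0.879, 0.477, -0.002, -0.0]
contact_force: [-8.2, 1.9, 10.5]
opening: 0.499
finger_force: 51.5
```

```bash
python3 st.py
```

```text
t 7.7 p [ 0.4887 -0.1641  0.1194] yaw 123.02 q6 0.058 F [-8.2  1.9 10.5] T [-0.04   1.289 -0.181] op 42.6 ff 51.535214722389355
```

Pawl holds. Open, rise, align tool x with the jig's y (twist -29°), then go beside the ball with closed fingers.

>>> step_arm --motion '[{"offset": [0,0,0],"twist": 0},{"offset": [0,0,0],"twist": 0},{"offset": [0,0,0],"twist": 0},{"offset": [0,0,0],"twist": 0},{"offset": [0,0,-0.03],"twist": 0},{"offset": [0,0,-0.06],"twist": 0},{"offset": [0,0,-0.083],"twist": 0},{"offset": [0,0,-0.083],"twist": -8},{"offset": [0,0,-0.083],"twist": -16},{"offset": [0,0,-0.083],"twist": -24},{"offset": [0,0,-0.083],"twist": -29.2},{"offset": [0,0,-0.083],"twist": -29.2}]' --gripper 0.085

```text
time: 8.9
eef_pos: [0.4897, -0.1632, 0.2002]
tcp_rot: [0.73, 0.683, -0.0, -0.0]
contact_force: [0.3, 0.5, -0.4]
opening: 0.994
finger_force: 0.0
```

>>> step_arm --motion '[{"offset": [-0.02,0.04,0],"twist": 0},{"offset": [-0.05,0.08,0],"twist": 0},{"offset": [-0.05,0.09,0],"twist": 0},{"offset": [-0.05,0.09,0],"twist": 0},{"offset": [-0.05,0.09,0],"twist": 0},{"offset": [-0.05,0.09,0],"twist": 0}]' --gripper 0

```text
time: 9.5
eef_pos: [0.5753, -0.2183, 0.2003]
tcp_rot: [0.73, 0.683, -0.0, -0.0]
contact_force: [0.2, 0.4, 0.5]
opening: 0.004
finger_force: 0.0
```

```bash
python3 st.py;python3 - <<'E'
from h import *
crop("side",180,100,310,245,5,"pics/s4.png")
E
```

```text
t 9.5 p [ 0.5753 -0.2183  0.2003] yaw 93.82 q6 -0.461 F [0.2 0.4 0.5] T [ 0.023 -0.002 -0.008] op 0.3 ff 0.0
```

View pics/s4.png

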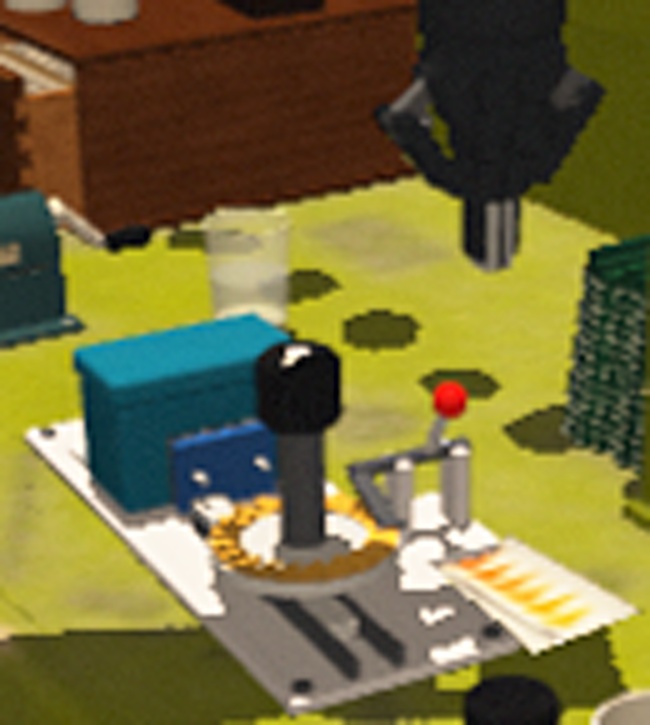

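Knob, ball and fingers look clear of each other, with the ball at (450,400) still in the pawl-down position. Lowering, then pushing along jig +y.

>>> step_arm --motion '[{"offset": [0,0,0.04],"twist": 0},{"offset": [0,0,0.08],"twist": 0},{"offset": [0,0,0.102],"twist": 0},{"offset": [0,0,0.102],"twist": 0},{"offset": [0.01,0,0.102],"twist": 0},{"offset": [0.018,0,0.102],"twist": 0},{"offset": [0.025,0,0.102],"twist": 0},{"offset": [0.03,0,0.102],"twist": 0},{"offset": [0.035,0,0.102],"twist": 0}]'

```text
time: 10.45
eef_pos: [0.5791, -0.1838, 0.0995]
tcp_rot: [0.73, 0.683, 0.0, 0.001]
contact_force: [-0.4, -0.4, 0.5]
opening: -0.003
finger_force: 0.2
```

>>> step_arm --motion '[{"offset": [0.005,0,0],"twist": 0},{"offset": [0.01,0,0],"twist": 0},{"offset": [0.015,0,0],"twist": 0},{"offset": [0.02,0,0],"twist": 0},{"offset": [0.025,0,0],"twist": 0},{"offset": [0.03,0,0],"twist": 0},{"offset": [0.034,0,0],"twist": 0},{"offset": [0.034,0,0],"twist": 0},{"offset": [0.034,0,0],"twist": 0},{"offset": [0.034,0,0],"twist": 0}]'

```text
time: 11.45
eef_pos: [0.5808, -0.1505, 0.0984]
tcp_rot: [0.73, 0.683, -0.0, 0.0]
contact_force: [1.1, -0.6, 0.1]
opening: 0.006
finger_force: 0.0
```

```bash
python3 st.py;python3 - <<'E'
from h import *
crop("side",180,100,310,245,5,"pics/s5.png")
E
```

```text
t 11.45 p [ 0.5808 -0.1505  0.0984] yaw 93.83 q6 -0.356 F [ 1.1 -0.6  0.1] T [ 0.018  0.033 -0.05 ] op 0.5 ff 0.0
```

View pics/s5.png

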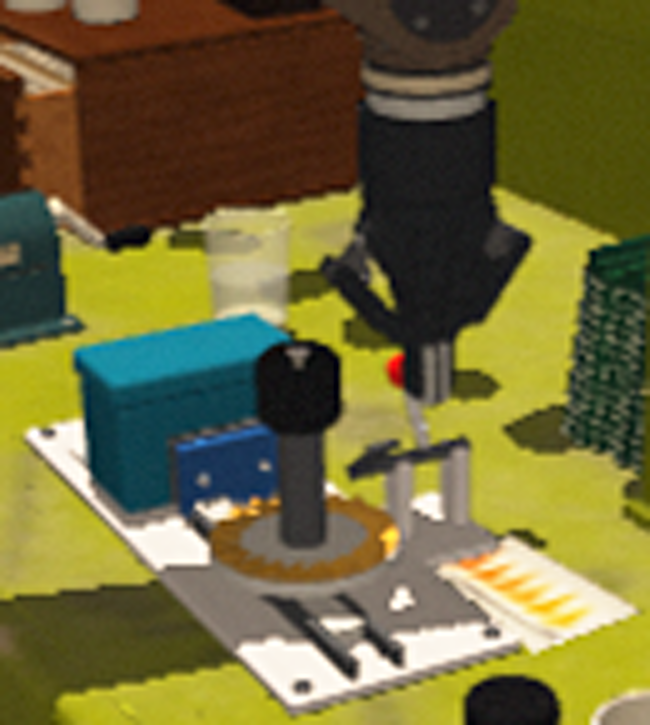

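The ball (393,370) now leans to the far side with the toe lifted. I'll back off, rise, and check the ball by its red mask.

>>> step_arm --motion '[{"offset": [0.002,0,0],"twist": 0},{"offset": [-0.015,0,0],"twist": 0},{"offset": [-0.025,0,-0.02],"twist": 0},{"offset": [-0.025,0,-0.06],"twist": 0},{"offset": [-0.025,0,-0.102],"twist": 0},{"offset": [-0.018,-0.045,-0.102],"twist": 0},{"offset": [-0.018,-0.09,-0.102],"twist": 0},{"offset": [-0.018,-0.09,-0.102],"twist": 0},{"offset": [-0.018,-0.09,-0.102],"twist": 0}]' --gripper 0.085

```text
time: 12.4
eef_pos: [0.489, -0.163, 0.2005]
tcp_rot: [0.731, 0.683, 0.0, 0.0]
contact_force: [0.1, 0.1, -0.6]
opening: 0.998
finger_force: 0.0
```

```bash
cat > ball.py <<'E'
from h import *
org=np.array([.4895,-.1635]);yaw=-.0655
ex=np.array([np.cos(yaw),np.sin(yaw),0]);ey=np.array([-np.sin(yaw),np.cos(yaw),0]);O=np.r_[org,0]
def look(im):
    r=im[150:210,240:310].astype(int);m=(r[...,2]>140)&(r[...,1]<60)&(r[...,0]<70)
    v,u=np.nonzero(m);print("n",len(u),end=" ")
    if len(u)==0:return
    o,d=ray("side",u.mean()+240,v.mean()+150);p=o+d*((.09-(o-O)@ex)/(d@ex))
    print("ball jig y,z",np.round((p-O)@ey,4),np.round(p[2],4))
look(cv2.imread("pics/side0.png"));look(ctrl.read_camera("side"))
def bin_(im):
    r=im[185:212,200:235].astype(float);w=np.clip((r[...,0]-r[...,2]-20)/80,0,1);print("bin col",round((w*np.arange(200,235)).sum()/w.sum(),2),w.sum(1).mean())
t=ctrl.read_camera("top");cv2.imwrite("pics/tl.png",t);bin_(t)
E
python3 st.py; python3 ball.py
```

```text
t 12.4 p [ 0.489  -0.163   0.2005] yaw 93.89 q6 -0.451 F [ 0.1  0.1 -0.6] T [ 0.02 -0.04 -0.  ] op 85.2 ff 0.0
n 34 ball jig y,z -0.0049 0.0963
n 26 ball jig y,z 0.049 0.0948
bin col 218.58 14.980555555555556
```

The pawl is clear: ball at y = +49, z = 95. Re-gripping the knob.

>>> step_arm --motion '[{"offset": [0,0,0.04],"twist": 0},{"offset": [0,0,0.065],"twist": 0},{"offset": [0,0,0.08],"twist": 0},{"offset": [0,0,0.08],"twist": 0}]'

```text
time: 12.9
eef_pos: [0.4894, -0.1621, 0.1178]
tcp_rot: [0.73, 0.683, -0.001, -0.002]
contact_force: [-0.1, 0.7, -0.5]
opening: 0.994
finger_force: 0.0
```

>>> step_arm --motion '[{"offset": [0,0,0],"twist": 0},{"offset": [0,0,0],"twist": 0},{"offset": [0,0,0],"twist": 0},{"offset": [0,0,0],"twist": 0},{"offset": [0,0,0],"twist": 0},{"offset": [0,0,0],"twist": 0},{"offset": [0,0,0],"twist": 0}]' --gripper 0.03

```text
time: 13.6
eef_pos: [0.4894, -0.1628, 0.1222]
tcp_rot: [0.73, 0.684, -0.001, -0.0]
contact_force: [-4.4, 0.0, 7.0]
opening: 0.501
finger_force: 51.2
```

```bash
python3 st.py; python3 ball.py
```

```text
t 13.6 p [ 0.4894 -0.1628  0.1222] yaw 93.75 q6 -0.45 F [-4.4  0.   7. ] T [0.031 0.839 0.09 ] op 42.8 ff 51.20148085174151
n 34 ball jig y,z -0.0049 0.0963
n 26 ball jig y,z 0.049 0.0948
bin col 219.09 15.77083333333333
```

>>> step_arm --motion '[{"offset": [0,0,0],"twist": -3},{"offset": [0,0,0],"twist": -6},{"offset": [0,0,0],"twist": -9},{"offset": [0,0,0],"twist": -12}]'

```text
time: 14.1
eef_pos: [0.4895, -0.1628, 0.1222]
tcp_rot: [0.654, 0.757, -0.001, -0.0]
contact_force: [-5.4, 0.3, 5.4]
opening: 0.497
finger_force: 51.1
```

```bash
python3 st.py
```

```text
t 14.1 p [ 0.4895 -0.1628  0.1222] yaw 81.68 q6 -0.661 F [-5.4  0.3  5.4] T [ 0.037  0.797 -0.081] op 42.5 ff 51.09800546430051
```

>>> step_arm --motion '[{"offset": [0,0,0],"twist": -3},{"offset": [0,0,0],"twist": -6},{"offset": [0,0,0],"twist": -9},{"offset": [0,0,0],"twist": -12},{"offset": [0,0,0],"twist": -12},{"offset": [0,0,0],"twist": -12},{"offset": [0,0,0],"twist": -12}]'

```text
time: 14.8
eef_pos: [0.4895, -0.1628, 0.1223]
tcp_rot: [0.572, 0.82, -0.001, -0.0]
contact_force: [-5.2, 0.9, 5.9]
opening: 0.503
finger_force: 51.2
```

```bash
python3 st.py; python3 ball.py
```

```text
t 14.8 p [ 0.4895 -0.1628  0.1223] yaw 69.76 q6 -0.869 F [-5.2  0.9  5.9] T [-0.011  0.787  0.062] op 42.9 ff 51.1773269448895
n 34 ball jig y,z -0.0049 0.0963
n 26 ball jig y,z 0.049 0.0948
bin col 218.84 15.51111111111111
```

Turned back 24° with only friction felt, so the shoe is off the bin. Now release, rise, realign and go to the far side of the ball.

>>> step_arm --motion '[{"offset": [0,0,0],"twist": 0},{"offset": [0,0,0],"twist": 0},{"offset": [0,0,0],"twist": 0},{"offset": [0,0,0],"twist": 0},{"offset": [0,0,-0.03],"twist": 0},{"offset": [0,0,-0.06],"twist": 0},{"offset": [0,0,-0.08],"twist": 0},{"offset": [0,0,-0.08],"twist": 8},{"offset": [0,0,-0.08],"twist": 16},{"offset": [0,0,-0.08],"twist": 24},{"offset": [0,0,-0.08],"twist": 24}]' --gripper 0.085

```text
time: 16.0
eef_pos: [0.4898, -0.1622, 0.2003]
tcp_rot: [0.73, 0.683, 0.0, 0.0]
contact_force: [0.1, -0.4, 0.2]
opening: 0.996
finger_force: 0.0
```

>>> step_arm --motion '[{"offset": [0.03,0.035,0],"twist": 0},{"offset": [0.06,0.07,0],"twist": 0},{"offset": [0.08,0.09,0],"twist": 0},{"offset": [0.08,0.09,0],"twist": 0},{"offset": [0.08,0.09,0],"twist": 0},{"offset": [0.08,0.09,0],"twist": 0}]' --gripper 0

```text
time: 16.6
eef_pos: [0.5841, -0.089, 0.2]
tcp_rot: [0.73, 0.683, -0.0, -0.0]
contact_force: [-0.5, 0.0, 0.5]
opening: 0.003
finger_force: 0.0
```

```bash
python3 st.py; python3 ball.py
```

```text
t 16.6 p [ 0.5841 -0.089   0.2   ] yaw 93.78 q6 -0.256 F [-0.5  0.   0.5] T [-0.049 -0.055  0.005] op 0.3 ff 0.0
n 34 ball jig y,z -0.0049 0.0963
n 27 ball jig y,z 0.0484 0.0951
bin col 233.77 0.12222222222222222
```

>>> step_arm --motion '[{"offset": [0,0,0.04],"twist": 0},{"offset": [0,0,0.08],"twist": 0},{"offset": [0,0,0.102],"twist": 0},{"offset": [0,0,0.102],"twist": 0},{"offset": [-0.01,0,0.102],"twist": 0},{"offset": [-0.017,0,0.102],"twist": 0},{"offset": [-0.023,0,0.102],"twist": 0},{"offset": [-0.029,0,0.102],"twist": 0},{"offset": [-0.034,0,0.102],"twist": 0}]'

```text
time: 17.6
eef_pos: [0.5831, -0.1234, 0.0993]
tcp_rot: [0.73, 0.683, 0.0, 0.001]
contact_force: [0.2, -0.2, -0.2]
opening: -0.001
finger_force: 0.1
```

>>> step_arm --motion '[{"offset": [-0.005,0,0],"twist": 0},{"offset": [-0.01,0,0],"twist": 0},{"offset": [-0.015,0,0],"twist": 0},{"offset": [-0.02,0,0],"twist": 0},{"offset": [-0.025,0,0],"twist": 0},{"offset": [-0.03,0,0],"twist": 0},{"offset": [-0.03,0,0],"twist": 0},{"offset": [-0.03,0,0],"twist": 0},{"offset": [-0.03,0,0],"twist": 0}]'

```text
time: 18.5
eef_pos: [0.5806, -0.1522, 0.0983]
tcp_rot: [0.73, 0.683, -0.0, 0.0]
contact_force: [1.1, 1.1, -0.5]
opening: 0.004
finger_force: 0.2
```

```bash
python3 st.py; python3 ball.py
```

```text
t 18.5 p [ 0.5806 -0.1522  0.0983] yaw 93.8 q6 -0.359 F [ 1.1  1.1 -0.5] T [ 0.068 -0.045 -0.053] op 0.3 ff 0.20291733322665095
n 34 ball jig y,z -0.0049 0.0963
n 33 ball jig y,z -0.0015 0.0957
bin col 215.21 5.895833333333333
```

The pawl has dropped (ball at y ≈ -1.5 mm; -4.9 in the fully seated start view). Backing away for a final look.

>>> step_arm --motion '[{"offset": [0.015,0,0],"twist": 0},{"offset": [0.025,0,-0.02],"twist": 0},{"offset": [0.025,0,-0.06],"twist": 0},{"offset": [0.025,0,-0.11],"twist": 0},{"offset": [0.065,0,-0.16],"twist": 0},{"offset": [0.11,-0.02,-0.16],"twist": 0},{"offset": [0.16,-0.04,-0.16],"twist": 0},{"offset": [0.21,-0.06,-0.16],"twist": 0},{"offset": [0.26,-0.08,-0.16],"twist": 0},{"offset": [0.31,-0.09,-0.16],"twist": 0},{"offset": [0.36,-0.09,-0.16],"twist": 0},{"offset": [0.36,-0.09,-0.16],"twist": 0}]'

```text
time: 19.8
eef_pos: [0.5132, 0.2173, 0.2586]
tcp_rot: [0.729, 0.685, 0.001, -0.0]
contact_force: [0.4, -0.7, 0.6]
opening: -0.002
finger_force: 0.0
```

```bash
python3 st.py; python3 ball.py; python3 - <<'E'
from h import *
t=cv2.resize(cv2.imread("pics/tl.png")[170:235,180:290],None,fx=7,fy=7,interpolation=cv2.INTER_CUBIC)[:300]
im=ctrl.read_camera("side");s=cv2.resize(im[165:245,190:300],None,fx=7,fy=7,interpolation=cv2.INTER_CUBIC)[:300]
cv2.imwrite("pics/fin.png",np.vstack([t,s]))
E
```

```text
t 19.8 p [0.5132 0.2173 0.2586] yaw 93.57 q6 0.28 F [ 0.4 -0.7  0.6] T [-0.029  0.021 -0.066] op -0.2 ff 0.0
n 34 ball jig y,z -0.0049 0.0963
n 34 ball jig y,z -0.0026 0.0976
bin col 219.07 15.100462962962965
```

View pics/fin.png

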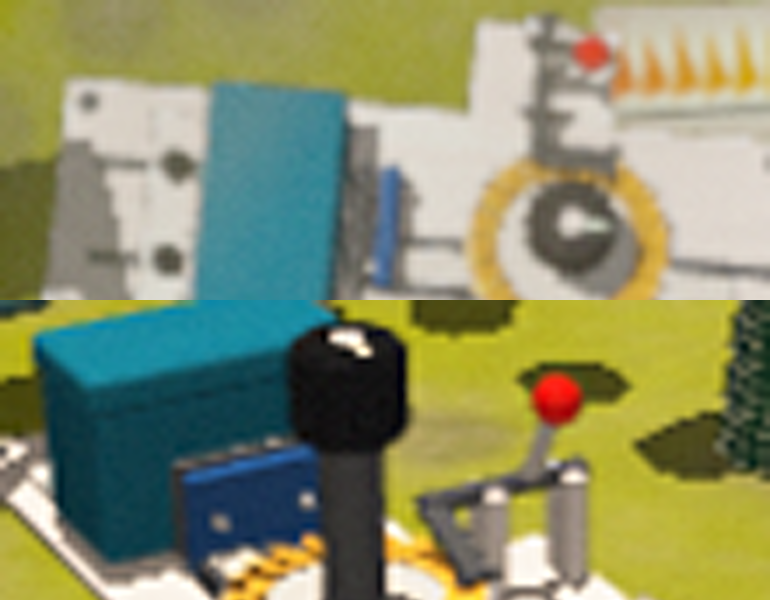

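The final view shows the pawl down on the wheel, the bin upright, and the shoe about 6 mm back from its contact position (knob mark about 3.6 clicks from the start). Handing in.

```bash
python3 -c "
from plant import ctrl
print(ctrl.sign_off())"
```

```text
the job is handed in; nothing more can be done
None
```

I set the jig to the bin and handed the job in at about 20 s; sign-off returned no verdict. By my estimates, the shoe pressed the bin with about 18 N at click 6 and now stands about 6 mm clear. The pawl is down on the wheel, about 0.05 rad above its starting position. While checking the pawl I briefly turned the wheel back against it, at an estimated 19 N (limit 30 N), and eased off at once.

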